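Clamp the spine-forming bar in its bench stand

ROBOT

A 6-joint arm with a two-finger parallel gripper is mounted at the origin on the work surface. World frame = base frame: x ahead of the robot, y to its left, z up, the work surface at z = 0. Lengths are in m, angles in rad, forces in N, time in s.
With the tool pointing down it reaches from about 0.325 to 0.9 m from the base axis. Payload 3.5 kg.
Tool frame: the origin (TCP) lies at the very end of the fingers, on their centre line; the grasp point (between the pads) lies behind it (manip.tcp_to_grasp is the z of the grasp point in the tool frame, in m); z points along the fingers, y is the line along which they close (so a half turn about z gives the same grasp; the last joint's range is limited). The gripper opens to 85 mm and grips with 20 to 120 N. Pads are 22 mm wide; open, the fingers measure 114 mm over their backs; the gripper's body (76 mm by 85 mm) begins 54 mm behind the grasp point. The pads swing forward as they close: fully open they stand 13 mm farther back than shut.
Start: joints at [-1.358, 0.276, -0.026, 1.268, 0, 1.467], TCP at [0.194, -0.594, 0.231] pointing down, gripper open.
Joint ranges: [-3.12, 3.12], [-0.85, 1.88], [-1.08, 1.24], [-1.95, 2.15], [-1.57, 1.53], [-3.14, 3.14]. Speed limits (rad/s): [2.57, 2.57, 3.14, 3.14, 3.14, 3.14].

INTERFACE

Orientations are given as a rotation vector (axis times angle).
In Python, from plant import manip gives the robot as it stands.
- The arm moves only by the shell command python3 -m jog 'ROWS' [OPENING]. ROWS is rows parted by semicolons, their numbers by spaces, 1 to 8 of them, each of 6 numbers: dx, dy, dz in m, then a rotation vector rx, ry, rz in rad; each row is the pose to reach, as a shift and turn from the pose commanded when the command began, along the tool's axes at that moment; what a row does not reach only later rows make up. A row lasts 1/8 s, in which the tool goes at most 0.0625 m and 0.188 rad, less where a joint would pass 70% of its speed; a pose out of reach is approached as far as the arm can. OPENING is the finger opening in m, set as the command begins (- or left out keeps the last). The fingers move at their own pace and stop on an object; the grip force is fixed at half the most. Time passes only in rows, so rows that do not move let the fingers close. It prints the time, the measured TCP pose, the force, the opening and the grip force at its end.
- manip.state(): the state, without advancing time (a new reading comes with each control period).
- manip.read_camera(name): name is "scene" or "top" or "wrist"; returns the picture (384x512x3 uint8, red, green, blue); there is no depth.
- manip.camera_model(name): a dict with "fx", "fy", "cx", "cy" (pixels), "world_to_cam" (4x4, takes a point from world to camera coordinates); the wrist camera has in their place "tool_from_camera" (4x4, takes a point from camera to tool coordinates, whose origin is the TCP and whose axes are the flange's). Camera axes: x right, y down, z forward; pixel columns grow to the right and rows downward; lengths in m; the calibration is good to about 2 mm. A picture is of the moment at which its call begins: read the wrist's pose just before it. camera_model takes no time and is no camera call.
- manip.close_job(): hands the job in; it is judged then, once.
The state is a dict: "t": time; "joints": joint angles; "dq": joint speeds; "joint_efforts": joint torques, N m; "tcp_pos": TCP position; "tcp_rot": TCP orientation; "force": force on the tool from outside, world axes, zero at the start; "moment": the same for the moment, N m; "grip_width": finger opening in m; "grasp_force": force on a finger pad.
Only numpy, scipy, OpenCV 4.12 (cv2) and the standard library are available. Lean on these libraries where they do the work, as an engineer would, in place of code of your own. Each camera call takes 0.05 s, during which the arm holds its last target. There are 200 camera calls.

TASK

The steel forming bar lies in its green bench stand but is not home and not clamped. First push it endways until its end is right against the stop plate, then swing the hinged clamp cap shut over it, swing the bolt up into the cap's slot, and last press the orange cam lever fully down over the cap. Leave the other things on the bench where they are and let go of everything at the end.

Things in the scene. Friction and masses are not known exactly. Their poses are not given: they have to be found in the camera images.
- stand: Dark green cast stand, screwed to the bench. Origin: underside of its 12 mm base plate (x -55..55, y -155..205 mm); z up, y along the bar towards the stop plate, x across, away from the robot. All 'stand' coordinates below are in this frame. The bar lies along y, axis at x = 0, z = 80 mm, in two half-round cradles: y 120..190 (at the stop plate) and the clamp saddle, y -145..-95 mm.
- stop_face (a point): Point on the stop plate (66 mm wide, top at z = 106 mm) where the bar's end must come: stand x = 0, y = 190, z = 80 mm.
- bar_stop_end (a point): Centre of the bar's end face that faces the stop plate. The bar is a loose steel tube, 34 mm diameter, 380 mm long, 0.4 to 0.9 kg, with black end plugs. It starts 25 to 50 mm short of the plate (stand y 140..165 mm); home, its end touches the plate at y = 190 mm. It slides with ordinary friction (2 to 7 N).
- bar_push_end (a point): Centre of the bar's other, free end face (where one pushes). Home, it stands out 45 mm beyond the clamp saddle (stand y = -190 mm).
- clamp_cap (a joint): Angle of the hinged aluminium cap, rad: 0 = closed over the bar; positive = swung open, up and back towards stand +x; stop at 2.1. Starts at 1.75 to 2.05, leaning back; the stiffish hinge holds it. Pushed past upright to below about 1.0 it falls shut by its weight (0.22 kg). Closed: reaches x = -52 mm, crown at z = 105 mm.
- clamp_cap_hinge (a point): Middle of the cap's hinge pin, which runs along y: stand x = 30, y = -120, z = 80 mm.
- cap_edge (a point): Middle of the outer upper edge of the cap's forked lug, 82 mm along the cap from the pin and 20 mm out (closed: stand x = -52, z = 100 mm; open at 2.05: about x = 86, z = 144 mm, at the back of the raised cap). Lug closed: x -52..-28, z 80..100 mm, 36 mm wide along y, with a 13 mm slot in its middle, open to -x.
- swing_bolt (a joint): Angle of the swing bolt (9 mm steel shank), rad: 0 = in the cap's slot, leaning 8 degrees from upright towards stand +x; positive = swung out towards -x; stop at 0.925 (45 degrees outwards), where it starts. Loose pivot: below about 0.14 it drops into the slot by itself, above that it falls back out. If it stands up before the cap is closed it blocks the cap.
- bolt_pivot (a point): Centre of the bolt's pivot pin, along y at stand x = -42, y = -120, z = 52 mm.
- cam_lever (a joint): Angle of the orange cam lever about its pin on the bolt's end, rad: 0 = fully down, lying level across the cap (bolt in slot); 1.43 = in line with the bolt. Its elevation above level, towards stand +x, is this value plus the swing_bolt angle. Starts at 1.1 to 1.43. Stiff (0.2 N m, 4 to 5 N near its tip), stays where left, so the loose bolt can be swung by pushing on it.
- cam_pin (a point): Centre of the cam lever's pin, 57.6 mm from the bolt pivot along the bolt (bolt in slot: stand x = -34, z = 109 mm). The dark cam barrel round it has 17 mm diameter and 30 mm length along y; it comes to lie on top of the cap's lug.
- lever_tip (a point): Tip of the cam lever, 56 mm from its pin. The orange grip is 20 mm wide along y and 8 mm thick, from 14 mm to 56 mm from the pin.
- book: Purple closed book 125 x 185 x 24 mm lying before the stand; leave alone. Origin: centre of its underside.
- brass_weight: Brass knob weight, 52 mm diameter, 60 mm high; leave alone. Origin: centre of its underside.
- folder: Ivory-coloured flat folder 16 x 150 x 5 mm on the stand's base plate; leave alone. Origin: centre of its underside.
- glue_jar: White jar with blue lid, 72 mm diameter, 85 mm high; leave alone. Origin: centre of its underside.
- awl: Awl with wooden handle, 150 mm long, lying on the bench; leave alone. Origin: about its middle, at the bench.
- spool: Empty turned wooden spool, 44 mm diameter, 55 mm high, standing; leave alone. Origin: centre of its underside.
- spine_strip: Grey board strip 30 x 200 x 6 mm lying behind the stand; leave alone. Origin: centre of its underside.

How it is judged:
On the way, in this order (a step that is already met when the one before it is completed fails the run):
1. the bar is pushed home: its end within 4 mm of the stop plate (y of bar_stop_end in the frame of stand above 0.186 m), for 0.2 s.
2. the cap is closed over the bar (below 0.06 rad) (value of joint clamp_cap below 0.06 rad), for 0.2 s.
3. the swing bolt is in the slot (below 0.07 rad) (value of joint swing_bolt below 0.07 rad), for 0.2 s.
4. the cam lever is down (below 0.15 rad) (value of joint cam_lever below 0.15 rad), for 0.2 s.
At the end, for the whole second after the job is handed in: The bar lies in its cradles with its end within 4 mm of the stop plate, the cap is closed over it (below 0.06 rad), the swing bolt is in the cap's slot (below 0.07 rad) and the cam lever is down (below 0.15 rad) (y of bar_stop_end in the frame of stand above 0.186 m and z of bar_stop_end in the frame of stand below 0.084 m and value of joint clamp_cap below 0.06 rad and value of joint swing_bolt below 0.07 rad and value of joint cam_lever below 0.15 rad); the robot touches nothing.
It fails at once if a bystander is moved by more than 30 mm (distance of any of book, brass_weight, folder, glue_jar, awl, spool, spine_strip from where it was at the start of the episode above 0.03 m).
It also fails if it takes over 48 s, if anything falls off the work surface, if the arm or the gripper's body presses on something with over 40 N, if the wrist force passes 120 N, or if a joint passes its speed limit or range.

## Working session

There is one attempt and no reset: what is moved stays moved. The work goes in short steps, Python scripts to look and compute and a shell command to move; the robot and the scene stay as the last step left them, time stands still between calls to the robot, and variables do not carry over. Pictures are saved under pics/ and viewed, at most 10 in all, crops included, and the job is handed in when it is done.

```bash
ls; mkdir -p pics
python3 - <<'E'
from plant import manip
import cv2,numpy as np
s=manip.state();print(s)
print(manip.tcp_to_grasp)
for n in("scene","top"):
    cv2.imwrite(f"pics/{n}0.png",manip.read_camera(n)[:,:,::-1]);m=manip.camera_model(n);print(n,m)
print(manip.camera_model("wrist"))
E
```

```text
pics
{'t': 0.0, 'joints': array([-1.35844334e+00,  2.77131169e-01, -2.79251617e-02,  1.26801609e+00,
       -1.99256548e-05,  1.46736881e+00]), 'dq': array([ 1.40046075e-05, -1.39474912e-03,  7.35444405e-04, -3.97320846e-04,
        8.15985369e-04,  3.57174494e-04]), 'joint_efforts': array([ 1.05617142e-03, -4.45506155e+01,  2.95203549e+01,  1.64309854e-02,
        1.47549654e-04, -9.72431906e-06]), 'tcp_pos': array([ 0.19389676, -0.59331386,  0.23014   ]), 'tcp_rot': array([-3.10027164e+00, -4.93611347e-01,  2.25712552e-04]), 'force': array([-0.27676513, -0.28162574,  0.98304919]), 'moment': array([-0.01135762,  0.02911332, -0.01636725]), 'grasp_force': 0.0, 'grip_width': 0.08540774846926995}
-0.0187
scene {'fx': 472.55616919360557, 'fy': 472.55616919360557, 'cx': 252.56449952707013, 'cy': 194.0019829908717, 'world_to_cam': array([[ 0.61449874,  0.78888474, -0.00722284, -0.36104049],
       [ 0.64854295, -0.51035069, -0.56474262, -0.28511442],
       [-0.44920301,  0.3423493 , -0.82523549,  1.52099562],
       [ 0.        ,  0.        ,  0.        ,  1.        ]])}
top {'fx': 397.64751507382704, 'fy': 397.64751507382704, 'cx': 255.6190922241114, 'cy': 195.14587421988955, 'world_to_cam': array([[ 0.01627258, -0.9997923 ,  0.01226991,  0.00891504],
       [-0.99611179, -0.01727288, -0.08638834,  0.54848462],
       [ 0.08658234, -0.01081644, -0.99618598,  1.02736239],
       [ 0.        ,  0.        ,  0.        ,  1.        ]])}
{'fx': 320.79757346068175, 'fy': 320.79757346068175, 'cx': 265.559099287764, 'cy': 188.15690172714008, 'tool_from_camera': array([[-3.91013239e-04, -9.59671043e-01, -2.81125125e-01,
         7.09036029e-02],
       [ 9.99998848e-01,  3.70175925e-05, -1.51725144e-03,
        -1.60295767e-03],
       [ 1.46646885e-03, -2.81125394e-01,  9.59669924e-01,
        -1.42255737e-01],
       [ 0.00000000e+00,  0.00000000e+00,  0.00000000e+00,
         1.00000000e+00]])}
```

View pics/top0.png

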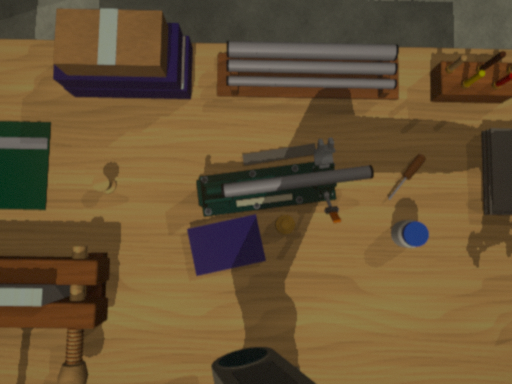

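View pics/scene0.png

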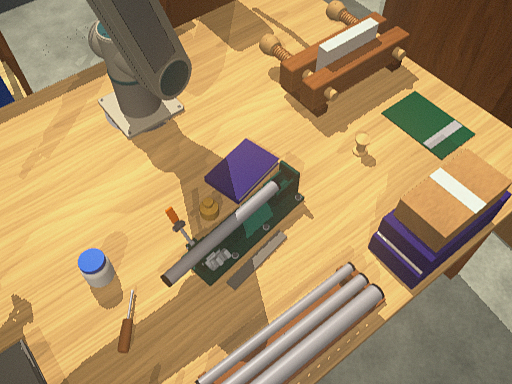

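The top view shows the stand at about (198–340, 165–215), with the stop plate on the left, the bar's push end at (372,172), the raised cap at (324,152), the orange lever at (335,215), the weight at (287,224) and the jar at (411,234). The scene view agrees: push end at (168,280), lever at (173,215), cap at (218,258). I'll zoom in to measure.

Run:
```python
import cv2
a=cv2.imread("pics/top0.png")[130:230,190:380];cv2.imwrite("pics/top0c.png",cv2.resize(a,None,fx=4.2,fy=4.2,interpolation=cv2.INTER_CUBIC)[:, :798])
a=cv2.imread("pics/scene0.png")[155:295,150:310];cv2.imwrite("pics/scene0c.png",cv2.resize(a,None,fx=4.2,fy=4.2,interpolation=cv2.INTER_CUBIC))
```

```text
(no output)
```

View pics/top0c.png

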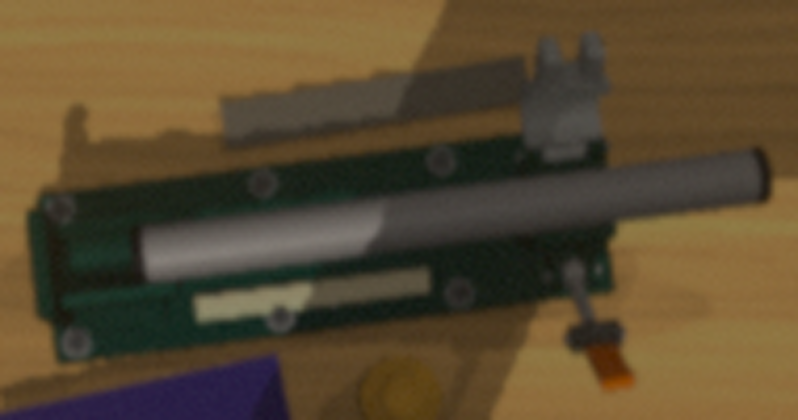

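View pics/scene0c.png

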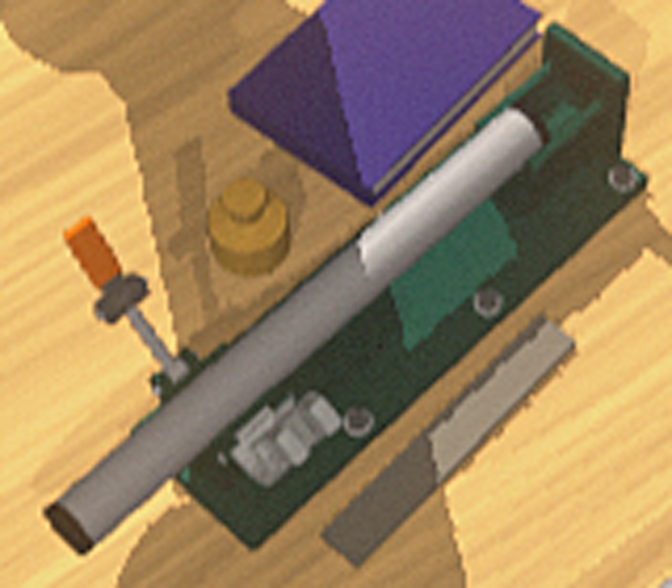

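Corner positions can be read in both crops, so I'll fit the stand's pose, the bar offset, and the cap and lever angles to both cameras.

```bash
cat > h.py <<'E'
import numpy as np
from plant import manip
from scipy.optimize import least_squares
from scipy.spatial.transform import Rotation as R
M={n:manip.camera_model(n) for n in("top","scene")}
def proj(n,p):
    m=M[n];c=m["world_to_cam"]@np.r_[p,1];return np.array([m["fx"]*c[0]/c[2]+m["cx"],m["fy"]*c[1]/c[2]+m["cy"]])
def st(q,p): # stand->world
    c,s=np.cos(q[2]),np.sin(q[2]);return np.array([q[0]+c*p[0]-s*p[1],q[1]+s*p[0]+c*p[1],p[2]])
OFF={"top":(190,130),"scene":(150,155)}
def px(n,u): return np.array(u)/4.2+OFF[n]
def hinge(th,l,h): # cap point, l along cap from pin, h outwards
    return np.array([.03-l*np.cos(th)+h*np.sin(th),-.12,.08+l*np.sin(th)+h*np.cos(th)])
def cam(b,lv):
    a=np.radians(8)-b; p=np.array([-.042+.0576*np.sin(a),-.12,.052+.0576*np.cos(a)])
    e=lv+b; return p,p+.056*np.array([np.cos(e),0,np.sin(e)])
E
cat > fit.py <<'E'
from h import *
def res(v,names=False):
    q,e,lv,cp=v[:3],v[3],v[4],v[5]
    cp_,tip=cam(.925,lv)
    L=[("top",(58,362),(-.055,.205,.012)),("top",(610,293),(-.055,-.155,.012)),("scene",(252,548),(.055,-.155,.012)),
    ("scene",(648,183),(.055,.205,.012)),("top",(763,175),(0,e-.38,.08)),("scene",(68,527),(0,e-.38,.08)),
    ("top",(139,254),(0,e,.08)),("scene",(540,127),(0,e,.08)),
    ("top",(595,335),cp_),("scene",(122,298),cp_),("top",(618,382),tip),("scene",(78,225),tip),
    ("top",(570,38),hinge(cp,.082,.01)),("top",(565,153),hinge(cp,0,0))]
    r=[proj(n,st(q,np.array(p)))-px(n,u) for n,u,p in L]
    if names:
        for l,x in zip(L,r):print(l[0],l[1],x.round(1))
    return np.ravel(r)
s=least_squares(res,[.55,0,.12,.15,1.2,1.9],loss="soft_l1");res(s.x,True)
print(s.x.round(4));np.save("q.npy",s.x)
q=s.x
for k,p in dict(push=(0,q[3]-.38,.08),stop=(0,.19,.08),hinge=(.03,-.12,.08),pivot=(-.042,-.12,.052),edge=hinge(q[5],.082,.02)).items():print(k,st(q,p).round(4))
E
python3 fit.py
```

```text
top (58, 362) [-1.1 -0.4]
top (610, 293) [ 1.4 -0.3]
scene (252, 548) [-0.9  0. ]
scene (648, 183) [ 0.7 -1.1]
top (763, 175) [-0.9  0.3]
scene (68, 527) [-1.3  1. ]
top (139, 254) [-2.1 -0.4]
scene (540, 127) [-2.3 -0.5]
top (595, 335) [-0.4  0. ]
scene (122, 298) [-0.5  0.1]
top (618, 382) [-0.1 -0.2]
scene (78, 225) [-0.5  0.1]
top (570, 38) [ 0. -0.]
top (565, 153) [-0.5 -0.7]
[ 0.5746 -0.0379  0.1385  0.1448  1.1744  2.1676]
push [ 0.6071 -0.2709  0.08  ]
stop [0.5484 0.1503 0.08  ]
hinge [ 0.6209 -0.1526  0.08  ]
pivot [ 0.5496 -0.1626  0.052 ]
edge [ 0.6829 -0.144   0.1366]
```

Residuals are at most about 3 mm, and the points agree with the sizes given. The bar end is at stand y≈0.145, the cap at about 2.0 and the lever at about 1.17. First I'll align the tool with the stand and shut the fingers.

```bash
python3 -m jog '0 0 0 0 0 0.177; 0 0 0 0 0 0.177; 0 0 0 0 0 0.177' 0
cat >> h.py <<'E'
def where(*tg):
    q=np.load("q.npy");s=manip.state();T=R.from_rotvec(s["tcp_rot"]).as_matrix();p=s["tcp_pos"];c,n=np.cos(q[2]),np.sin(q[2])
    d=p-[q[0],q[1],0];print("t",s["t"],"stand tcp",np.round([c*d[0]+n*d[1],-n*d[0]+c*d[1],p[2]],4),"force stand",np.round([c*s["force"][0]+n*s["force"][1],-n*s["force"][0]+c*s["force"][1],s["force"][2]],1))
    for t in tg: print(t,"->",(T.T@(st(q,t)-p)).round(4))
E
python3 -c "
from h import *
where((0,-.275,.2),(0,-.275,.068),(0,-.19,.068))"
```

```text
t: 0.48
tcp_pos: [0.1941, -0.5939, 0.231]
tcp_rot: [-3.133, -0.222, 0.0]
force: [0.9, 0.2, 0.1]
grip_width: 0.0322
grasp_force: 0.0
t 0.475 stand tcp [-0.4537 -0.4981  0.231 ] force stand [0.9 0.1 0.1]
(0, -0.275, 0.2) -> [ 0.4543 -0.2219  0.0311]
(0, -0.275, 0.068) -> [ 0.4543 -0.2218  0.1631]
(0, -0.19, 0.068) -> [ 0.4545 -0.3068  0.1631]
```

```bash
python3 -m jog '0.05 -0.025 0; 0.1 -0.05 0; 0.15 -0.075 0; 0.2 -0.1 0; 0.25 -0.125 0; 0.3 -0.15 0; 0.35 -0.17 0; 0.4 -0.195 0' 2>&1 | tail -1; python3 -m jog '0.05 -0.025 0.03 0 0 0' | tail -2; python3 -c "
from h import *
where((0,-.275,.068))"
```

```text
ValueError: each row has 6 numbers
grip_width: 0.012
grasp_force: 0.0
t 0.6 stand tcp [-0.4058 -0.4777  0.2042] force stand [ 1.2 -0.1 -0.3]
(0, -0.275, 0.068) -> [ 0.4051 -0.2049  0.1348]
```

```bash
python3 -m jog '0.05 -0.025 0 0 0 0; 0.1 -0.05 0 0 0 0; 0.15 -0.075 0 0 0 0; 0.2 -0.1 0 0 0 0; 0.25 -0.125 0 0 0 0; 0.3 -0.15 0 0 0 0; 0.35 -0.175 0 0 0 0; 0.4 -0.2 0 0 0 0' >/dev/null;  python3 -m jog '0 0 0 0 0 0; 0 0 0 0 0 0' | tail -2
python3 - <<'E'
from h import *
import cv2
where((0,-.275,.068))
cv2.imwrite("pics/top1.png",cv2.resize(manip.read_camera("top")[100:250,190:390,::-1],None,fx=3.9,fy=3.9))
E
```

```text
grip_width: 0.0001
grasp_force: 0.0
t 1.85 stand tcp [-0.0048 -0.2734  0.2015] force stand [ 0.2  0.6 -0.6]
(0, -0.275, 0.068) -> [0.0049 0.0016 0.1335]
```

View pics/top1.png

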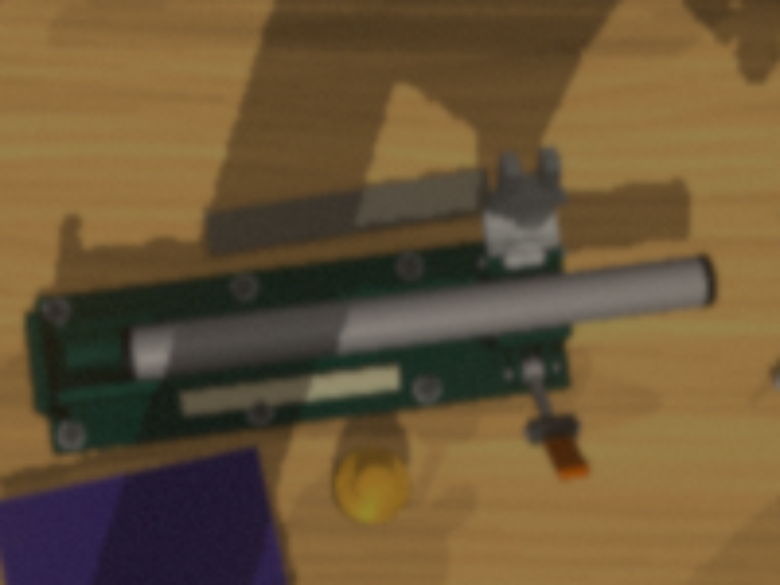

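The top view is unchanged: the bar's push end is at crop (710,280), with the fingers just outside the crop to the right. I'll descend and push.

```bash
python3 -m jog '0.005 0 0.05 0 0 0; 0.005 0 0.1 0 0 0; 0.005 0 0.133 0 0 0; 0.005 0 0.133 0 0 0' >/dev/null; python3 -c "
from h import *
where()"
python3 -m jog '0 -0.01 0 0 0 0; 0 -0.02 0 0 0 0; 0 -0.03 0 0 0 0; 0 -0.038 0 0 0 0; 0 -0.046 0 0 0 0; 0 -0.052 0 0 0 0; 0 -0.056 0 0 0 0; 0 -0.056 0 0 0 0' | grep force; python3 -c "
from h import *
where()"
```

```text
t 2.4 stand tcp [-0.0034 -0.2725  0.0653] force stand [ 0.2  0.4 -1.2]
force: [2.1, -2.8, 1.5]
grasp_force: 1.6
t 3.4 stand tcp [ 0.0008 -0.2171  0.0688] force stand [ 1.7 -3.   1.5]
```

```bash
for i in 1; do python3 -m jog '0 -0.003 0 0 0 0; 0 -0.006 0 0 0 0; 0 -0.009 0 0 0 0; 0 -0.009 0 0 0 0' >/dev/null; python3 -c "
from h import *
where()"; python3 -m jog '0 -0.002 0 0 0 0; 0 -0.004 0 0 0 0; 0 -0.004 0 0 0 0' >/dev/null; python3 -c "
from h import *
where()"; done
```

```text
t 3.9 stand tcp [ 2.000e-04 -2.077e-01  6.840e-02] force stand [ 0.6 -2.3  0.8]
t 4.275 stand tcp [ 1.000e-04 -2.039e-01  6.840e-02] force stand [ 0.2 -2.2  1. ]
```

```bash
python3 -m jog '0 -0.002 0 0 0 0; 0 -0.004 0 0 0 0; 0 -0.004 0 0 0 0' >/dev/null; python3 -c "
from h import *
where()"; python3 -m jog '0 -0.002 0 0 0 0; 0 -0.004 0 0 0 0; 0 -0.004 0 0 0 0' >/dev/null; python3 -c "
from h import *
where()"
```

```text
t 4.65 stand tcp [ 2.000e-04 -2.028e-01  6.860e-02] force stand [-0.8 -8.6 -2. ]
t 5.025 stand tcp [ 0.0003 -0.2028  0.0693] force stand [ -1.5 -17.2  -3.4]
```

The bar stopped hard at 17 N where the geometry predicts, so it is home. I'll back off, rise, and go behind the cap.

```bash
python3 -m jog '0 0.03 0 0 0 0; 0 0.03 -0.05 0 0 0; 0 0.03 -0.1 0 0 0; 0.03 0.03 -0.14 0 0 0; 0.08 0.0 -0.14 0 0 0; 0.12 -0.04 -0.14 0 0 0; 0.12 -0.08 -0.14 0 0 0; 0.12 -0.08 -0.14 0 0 0' >/dev/null
python3 - <<'E'
from h import *
import cv2
where((.12,-.12,.125))
a=manip.read_camera("top")[120:240,190:390,::-1];b=manip.read_camera("scene")[155:305,150:310,::-1]
a=cv2.resize(a,None,fx=2.2,fy=2.2);b=cv2.resize(b,None,fx=2.2,fy=2.2);o=np.zeros((330,800,3),np.uint8);o[:264,:440]=a;o[:330,445:797]=b
cv2.imwrite("pics/c2.png",o)
E
```

```text
t 6.025 stand tcp [ 0.1203 -0.1129  0.2076] force stand [-0.2 -0.2  0.1]
(0.12, -0.12, 0.125) -> [-0.0002  0.0074  0.0826]
```

View pics/c2.png

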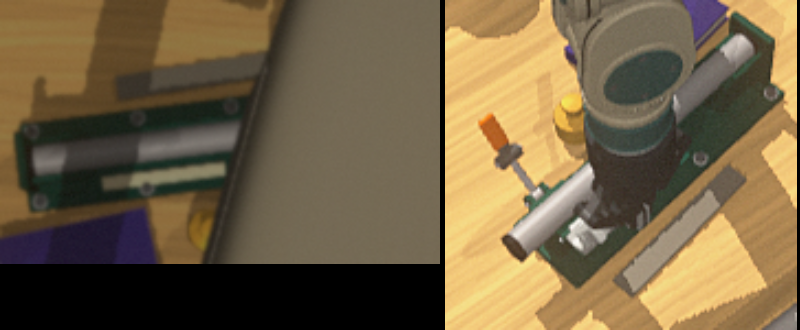

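The bar's end is now against the stop plate, at left (30,155) and right (740,45). The gripper is behind the cap at right (585,235). I'll descend behind it and sweep toward −x.

```bash
python3 -m jog '0 0.006 0.04 0 0 0; 0 0.006 0.08 0 0 0; 0 0.006 0.08 0 0 0' | grep force; python3 -m jog '-0.02 0 0 0 0 0; -0.04 0 0 0 0 0; -0.05 0 0 0 0 0; -0.06 0 0 0 0 0; -0.07 0 0 0 0 0; -0.08 0 0 0 0 0; -0.08 0 0 0 0 0'|grep force; python3 -c "
from h import *
where()"
```

```text
force: [-0.8, -0.3, 0.2]
grasp_force: 0.0
force: [0.2, -0.2, -0.3]
grasp_force: 0.0
t 7.375 stand tcp [ 0.0388 -0.1221  0.1281] force stand [ 0.1 -0.3 -0.3]
```

```bash
python3 -m jog '-0.02 0 0 0 0 0; -0.04 0 0 0 0 0; -0.05 0 0 0 0 0; -0.05 0 0 0 0 0; -0.05 0 0 0 0 0; -0.05 0 0 0 0 0'|grep force
python3 - <<'E'
from h import *
import cv2
where()
a=manip.read_camera("scene")[155:305,140:310,::-1];cv2.imwrite("pics/c3.png",cv2.resize(a,None,fx=3.8,fy=3.8))
E
```

```text
force: [0.2, 0.1, -0.7]
grasp_force: 0.0
t 8.125 stand tcp [-0.0088 -0.1227  0.1288] force stand [ 0.3  0.1 -0.7]
```

View pics/c3.png

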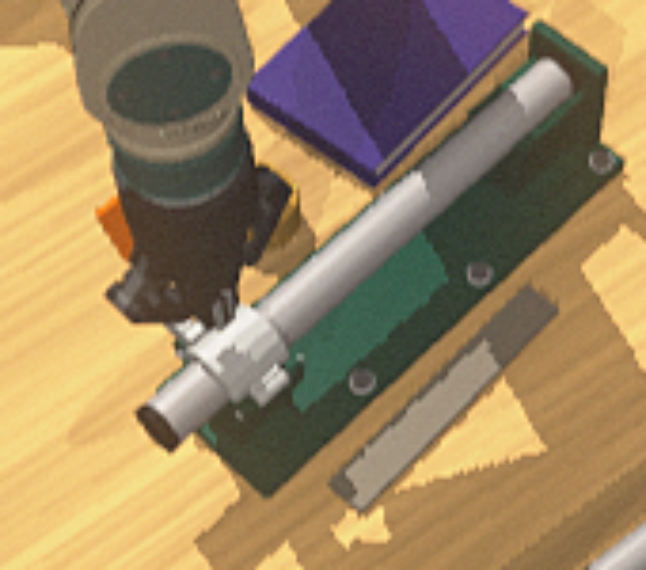

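The cap is closed over the bar, at (240,350). Now I'll go over to the −x side of the bolt.

```bash
python3 -m jog '0 0 -0.05 0 0 0; -0.02 0 -0.09 0 0 0; -0.08 0 -0.09 0 0 0; -0.14 0 -0.09 0 0 0; -0.15 0 -0.04 0 0 0; -0.15 0 0.01 0 0 0; -0.15 0 0.022 0 0 0; -0.15 0 0.022 0 0 0' | grep force; python3 -m jog '0.02 0 0 0 0 0; 0.035 0 0 0 0 0; 0.05 0 0 0 0 0; 0.06 0 0 0 0 0; 0.07 0 0 0 0 0; 0.08 0 0 0 0 0; 0.08 0 0 0 0 0'|grep force; python3 -c "
from h import *
where()"
```

```text
force: [0.3, 0.4, 1.1]
grasp_force: 0.0
force: [-11.3, 1.1, 23.5]
grasp_force: 13.2
t 10.05 stand tcp [-0.0788 -0.1235  0.1107] force stand [-11.1   2.6  23.5]
```

The upward force of 23 N means the tip is riding on something, so I'll back off and look.

```bash
python3 -m jog '-0.02 0 0 0 0 0; -0.04 0 0 0 0 0; -0.06 0 0 0 0 0; -0.07 0 -0.04 0 0 0; -0.07 0 -0.08 0 0 0; -0.07 0.04 -0.1 0 0 0; -0.07 0.08 -0.1 0 0 0; -0.07 0.08 -0.1 0 0 0' |grep force
python3 - <<'E'
from h import *
import cv2
where()
a=manip.read_camera("top")[140:230,280:380,::-1];b=manip.read_camera("scene")[185:285,130:230,::-1]
o=np.zeros((400,800,3),np.uint8);o[:360,:400]=cv2.resize(a,(400,360),interpolation=2);o[:,400:]=cv2.resize(b,(400,400),interpolation=2)
cv2.imwrite("pics/c4.png",o)
E
```

```text
force: [0.6, 0.3, -0.5]
grasp_force: 0.0
t 11.05 stand tcp [-0.1497 -0.2051  0.207 ] force stand [ 0.6  0.2 -0.5]
```

View pics/c4.png

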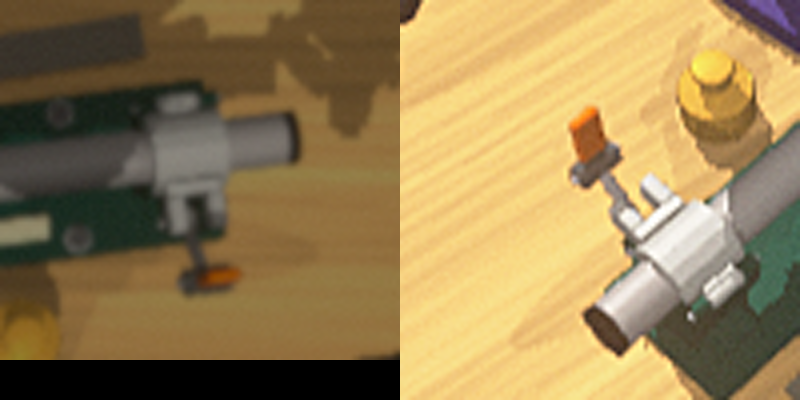

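The cap is closed at left (190,150). The bolt is still swung out with its barrel at left (205,280), and the lever is now about upright (tip at (235,272)). The finger went over the barrel, so this time I'll push lower, directly on the barrel.

```bash
python3 -m jog '0 -0.05 0 0 0 0; 0 -0.084 0.03 0 0 0; 0 -0.084 0.08 0 0 0; 0 -0.084 0.122 0 0 0; 0 -0.084 0.122 0 0 0' | grep force; python3 -m jog '0.03 0 0 0 0 0; 0.045 0 0 0 0 0; 0.055 0 0 0 0 0; 0.062 0 0 0 0 0; 0.07 0 0 0 0 0; 0.07 0 0 0 0 0'|grep force; python3 -c "
from h import *
where()"
```

```text
force: [-0.2, -0.1, 0.6]
grasp_force: 0.0
force: [-0.5, -0.0, 1.0]
grasp_force: 0.0
t 12.525 stand tcp [-0.0788 -0.1187  0.0849] force stand [-0.5  0.   1. ]
```

```bash
python3 -m jog '0.006 0 -0.004 0 0 0; 0.012 0 -0.01 0 0 0; 0.013 0 -0.019 0 0 0; 0.016 0 -0.019 0 0 0; 0.02 0 -0.019 0 0 0; 0.024 0 -0.019 0 0 0; 0.028 0 -0.019 0 0 0; 0.028 0 -0.019 0 0 0'|grep force;  python3 - <<'E'
from h import *
import cv2
where()
a=manip.read_camera("wrist")[:,:,::-1]
b=manip.read_camera("scene")[185:285,130:230,::-1]
o=np.zeros((384,800,3),np.uint8);o[:300,:400]=cv2.resize(a,(400,300),interpolation=2);o[:,400:]=cv2.resize(b,(400,384),interpolation=2)
cv2.imwrite("pics/c5.png",o)
E
```

```text
force: [-6.2, -1.0, 4.9]
grasp_force: 3.4
t 13.525 stand tcp [-0.0543 -0.1184  0.1032] force stand [-6.3 -0.1  4.9]
```

View pics/c5.png

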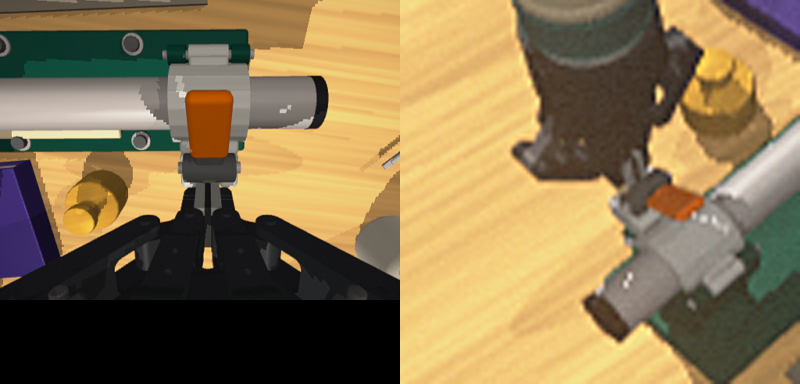

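The bolt is up in the slot, with the barrel at left (207,168), and the orange lever leans over the cap. Next: rise, move over the lever, press down.

```bash
python3 -m jog '-0.005 0 -0.03 0 0 0; -0.005 0 -0.07 0 0 0; 0.03 0 -0.08 0 0 0; 0.064 0 -0.08 0 0 0; 0.064 0 -0.08 0 0 0' | grep force; python3 -c "
from h import *
where()"; python3 -m jog '0 0 0.02 0 0 0; 0 0 0.035 0 0 0; 0 0 0.045 0 0 0; 0 0 0.055 0 0 0; 0 0 0.063 0 0 0; 0 0 0.068 0 0 0; 0 0 0.068 0 0 0'|grep force; python3 -c "
from h import *
where()"
```

```text
force: [0.2, 0.9, -0.3]
grasp_force: 0.0
t 14.25 stand tcp [ 0.0148 -0.1187  0.1838] force stand [ 0.3  0.9 -0.3]
force: [1.9, 0.1, 1.8]
grasp_force: 1.2
t 15.125 stand tcp [ 0.0119 -0.1187  0.1153] force stand [ 1.9 -0.1  1.8]
```

```bash
python3 -m jog '0 0 0.003 0 0 0; 0 0 0.006 0 0 0; 0 0 0.006 0 0 0'|grep force; python3 -c "
from h import *
where()"
```

```text
force: [-0.7, 1.4, 12.5]
grasp_force: 6.6
t 15.5 stand tcp [ 0.013  -0.1189  0.1121] force stand [-0.5  1.5 12.5]
```

```bash
python3 -m jog '0 0 0.002 0 0 0; 0 0 0.003 0 0 0; 0 0 0.003 0 0 0'|grep force; python3 -c "
from h import *
where()";  python3 -m jog '0 0 -0.04 0 0 0; 0 0 -0.09 0 0 0; -0.05 0.05 -0.1 0 0 0; -0.1 0.09 -0.1 0 0 0; -0.15 0.13 -0.1 0 0 0; -0.19 0.16 -0.1 0 0 0; -0.19 0.16 -0.1 0 0 0' | grep force
python3 - <<'E'
from h import *
import cv2
where()
a=manip.read_camera("top")[140:230,280:380,::-1];b=manip.read_camera("scene")[155:285,150:280,::-1]
o=np.zeros((400,800,3),np.uint8);o[:360,:400]=cv2.resize(a,(400,360),interpolation=2);o[:,400:]=cv2.resize(b,(400,400),interpolation=2)
cv2.imwrite("pics/c6.png",o)
E
```

```text
force: [-1.8, 2.0, 22.0]
grasp_force: 10.7
t 15.875 stand tcp [ 0.0137 -0.1192  0.1112] force stand [-1.5  2.2 22. ]
force: [-0.4, 0.1, -0.1]
grasp_force: 0.0
t 16.75 stand tcp [-0.1821 -0.2793  0.2051] force stand [-0.4  0.1 -0.1]
```

View pics/c6.png

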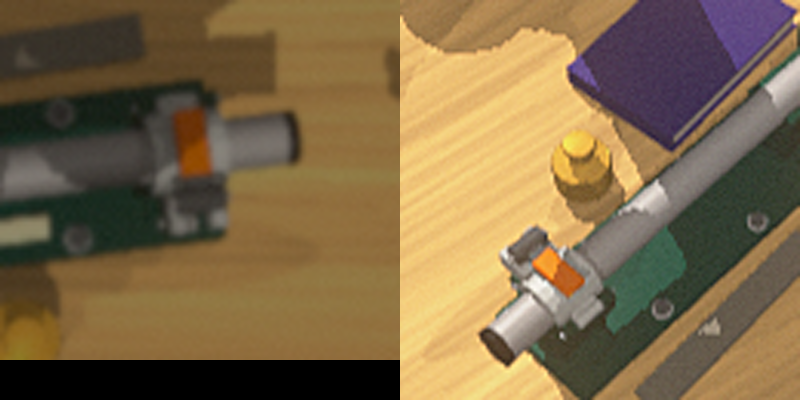

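The lever lies flat across the cap (left (193,142)) with the barrel on the lug (195,190). As a last numeric check I'll compare these pixels with the closed-state projections.

Run:
```python
from h import *
q=np.load("q.npy");S={"top":((280,140),4),"scene":((150,155),400/130)};O={"top":0,"scene":400}
f=lambda n,p:((proj(n,st(q,p))-S[n][0])*S[n][1]+[O[n],0]).round()
for lv in(0,.15,.3):
    p,t=cam(0,lv);print(lv,*[f(n,x) for n in S for x in(p,t)])
print("push end",*[f(n,np.array([0,-.19,.08])) for n in S])
```

```text
0 [199. 198.] [187. 108.] [526. 246.] [575. 290.]
0.15 [199. 198.] [189. 107.] [526. 246.] [574. 285.]
0.3 [199. 198.] [192. 108.] [526. 246.] [571. 278.]
push end [292. 136.] [491. 349.]
```

```bash
python3 -c "
from plant import manip
print(manip.close_job())"
```

```text
the job is handed in; nothing more can be done
None
```

I handed the job in at about 17 s: by contact forces and the last pictures, the bar is against the stop plate, the cap is closed, the bolt is in its slot, the lever is down and the gripper is clear; the judge gave no verdict.

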